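Press a turntable's dust cap home with the seating tool

ROBOT

A 6-joint arm with a two-finger parallel gripper is mounted at the origin on a cart in front of the work surface, level with it; the furniture and walls round the work are solid. World frame = base frame: x ahead of the robot, y to its left, z up, the work surface at z = 0. Lengths are in mm, angles in rad, forces in N, time in s.
With the tool pointing down it reaches from about 300 to 775 mm from the base axis. Payload 14.6 kg.
Tool frame: the origin (TCP) lies at the very end of the fingers, on their centre line; the grasp point (between the pads) lies 19 mm behind it; z points along the fingers, y is the line along which they close (so a half turn about z gives the same grasp; the last joint's range is limited). The gripper opens to 94 mm and grips with 3 to 60 N. Pads are 16 mm wide; open, the fingers measure 119 mm over their backs; the gripper's body (75 mm by 177 mm) begins 78 mm behind the grasp point.
Start: joints at [-1.249, 0.3, 1.521, -0, 1.321, -0.067], TCP at [208.485, -508.943, 166.846] pointing down, gripper open.
Joint ranges: [-3.03, 3.03], [-0.79, 2.21], [0.23, 2.52], [-1.04, 4.18], [0, 3.07], [-2.55, 2.55]. Speed limits (rad/s): [2.22, 2.22, 2.57, 3.14, 3.14, 3.14].

INTERFACE

Orientations are given as [roll, pitch, yaw] about the fixed x, y, z axes, in that order (R = Rz(yaw) Ry(pitch) Rx(roll)).
In Python, from cell import manip gives the robot as it stands. The module is installed in compiled form; this text tells all that it offers.
- The arm moves only by the shell command python3 -m inch 'ROWS' [FORCE]. ROWS is JSON, a list of rows, each an object of numbers: "gripper": the opening, from 0 (shut) to 1 (fully open); "dx", "dy", "dz": the shift along the world's x, y, z in m; "wx", "wy", "wz": the turn, a rotation vector about the world's x, y, z in degrees. A call has exactly 5 rows; each row is the pose to reach, as a shift and turn from the pose commanded when the call began; what a row does not reach only later rows make up. A row lasts 1/12 s, in which the tool goes at most 41.7 mm and 7.16 degrees, less where a joint would pass 70% of its speed; a pose out of reach is approached as far as the arm can. A call with a gripper value outside its range is refused whole. The fingers move at their own pace and stop on an object; FORCE is the grip in N (left out, the last holds). Time passes only in rows, so rows that repeat a pose let the fingers close, or fill a call up. It gives the time, the measured TCP pose, the force, the opening and the grip force at its end, in the units of the state.
- manip.read_state(): the state, without advancing time (a new reading comes with each control period).
- manip.camera(name): name is "side" or "top"; returns the picture (480x640x3 uint8, blue, green, red); there is no depth.
- manip.camera_info(name): a dict with "camera_matrix" (3x3 intrinsics, pixels), "R" (3x3) and "t" (3): a world point X has camera coordinates R X + t. Camera axes: x right, y down, z forward; pixel columns grow to the right and rows downward; lengths in mm; the calibration is good to about 2 mm. A picture is of the moment at which its call begins. camera_info takes no time and is no camera call.
- manip.sign_off(): hands the job in; it is judged then, once.
The state is a dict: "clock": time; "joints": joint angles; "qd": joint speeds; "effort": joint torques, N m; "eef_pos": TCP position; "eef_rot": TCP orientation; "wrist_force": force on the tool from outside, world axes, zero at the start; "moment": the same for the moment, N m; "finger_gap": finger opening in mm; "finger_force": force on a finger pad.
Only numpy, scipy, OpenCV 4.12 (cv2) and the standard library are available. Lean on these libraries where they do the work, as an engineer would, in place of code of your own. Each camera call takes 0.05 s, during which the arm holds its last target. There are 200 camera calls.

TASK

The orange dust cap of the small photo turntable has only been started in its hub by hand. Take the seating tool from its holder, set its foot squarely on the middle of the cap and press straight down until the cap clicks fully home, its flange flush on the hub and not cocked, and keep it pressed there firmly (well over 10 N) for a moment; never lean on the cap with more than 35 N, and do not push it with the gripper itself. Then stand the tool back in its holder, let go of it, and leave the other things on the desk where they are.

Things in the scene. Friction and masses are not known exactly. Their poses are not given: they have to be found in the camera images.
- turntable: photo turntable, fixed to the desk: white platter 120 mm across (black ticks round its edge, top at 21 mm) with an aluminium bearing hub 68 mm across in the middle, hub top at 40 mm. Origin: centre of its underside on the desk; z up
- hub_top (a point): point on the turntable's axis at the height of the hub's flat top face, the mouth of its 48 mm bore. Four sprung steel balls stand 3 mm below it in the bore and snap over the bead of the dust cap
- dust_cap: orange snap-in dust cap: flange 56 mm across, 4 mm thick, red ring on its flat top; under it a beaded plug 45 mm across, 13 mm deep. Origin: middle of the flange's underside; z up. It starts on the sprung balls, origin about 6 to 7 mm above hub_top; fully home the flange stands hard on the hub, origin at hub_top
- cap_top (a point): middle of the cap's flat top, 4 mm above its origin. Pressed here the cap gives way over the first 3 to 4 mm while the force rises to roughly 10 to 20 N, then it snaps the last 3 mm down by itself, the force drops, and it meets the hard stop. Pressed well off its middle it cocks
- seating_tool: seating tool hanging upright in its holder, about 0.2 kg: round light wood handle 30 mm across (5 to 52 mm above the origin; grip here), steel collar 49 mm across, 5 mm thick, below it a shank 18 mm across with a flat round foot 26 mm across, 8 mm thick. Origin: centre of the collar's underside; z up along the handle
- tool_shank_end (a point): lower end of the tool's steel shank, 36 mm below its origin, where the foot is screwed in. The foot is screwed out by an unknown amount: its flat pressing face lies 8 to 26 mm below this point (44 to 62 mm below the origin), to be found by touch; it does not shift while pressing
- holder: dark wooden tool holder, fixed to the desk, 76 mm high, 56 mm across at the top, 72 mm at its rubber foot, with a round upright hole 37 mm across, deep enough for the foot at any setting. Origin: centre of its underside; z up
- holder_mouth (a point): centre of the holder's hole at its top face; the tool's collar rests on this face, so the stowed tool's origin lies here
- film_can: bystander: film canister, black with grey lid, 34 mm across, 51 mm high, origin at its underside; leave it alone
- elephant: bystander: little wooden elephant, 28 x 75 x 42 mm, origin at its underside; leave it alone
- ink_bottle: bystander: square dark ink bottle, 46 x 46 x 52 mm, origin at its underside; leave it alone
- spare_lens: bystander: black camera lens standing upright, 70 mm across, 60 mm high, origin at its underside; leave it alone
Mind the look-alikes: they are no part of the job. Leave any red or yellow look-alike of the turntable alone.

How it is judged:
By the outcome, as a careful person would: the job done as asked, in the order asked, and still so for the second after the job is handed in, with the robot touching nothing.
It also fails if it takes over 58 s, if anything falls off the work surface, if the arm or the gripper's body presses on something with over 40 N, if the wrist force passes 120 N, or if a joint passes its speed limit or range.

## Working session

There is one attempt and no reset: what is moved stays moved. The work goes in short steps, Python scripts to look and compute and a shell command to move; the robot and the scene stay as the last step left them, time stands still between calls to the robot, and variables do not carry over. Pictures are saved under pics/ and viewed, at most 10 in all, crops included, and the job is handed in when it is done.

```bash
mkdir -p pics
python3 - <<'E'
from cell import manip
import cv2
for n in("top","side"):
    cv2.imwrite(f"pics/{n}0.png",manip.camera(n)); i=manip.camera_info(n); print(n,i)
print(manip.read_state())
E
```

```text
top {'camera_matrix': array([[554.8398255 ,   0.        , 318.77092859],
       [  0.        , 554.8398255 , 242.86657878],
       [  0.        ,   0.        ,   1.        ]]), 'R': array([[ 0.00491526, -0.99996795,  0.00632049],
       [-0.97444616, -0.00620903, -0.22453535],
       [ 0.22456739, -0.00505532, -0.97444545]]), 't': array([ -11.24014166,  582.91251674, 1393.4158583 ])}
side {'camera_matrix': array([[577.10308878,   0.        , 313.18506906],
       [  0.        , 577.10308878, 239.90751799],
       [  0.        ,   0.        ,   1.        ]]), 'R': array([[-0.38724008, -0.92197467,  0.00279687],
       [-0.66767593,  0.27833709, -0.69046167],
       [ 0.6358097 , -0.26924183, -0.72336357]]), 't': array([ 223.33505932,  422.63822323, 1344.22991171])}
{'clock': 0.1, 'joints': array([-1.24862898e+00,  3.00414759e-01,  1.52150663e+00, -1.03969091e-05,
        1.32072335e+00, -6.66161717e-02]), 'qd': array([ 0.00033869, -0.00151398, -0.00261425,  0.00087322, -0.00033919,
        0.00127616]), 'effort': array([ 1.65874961e-03, -5.32638216e+01, -3.53283799e+01,  7.09431642e-02,
        2.33953045e-02, -3.91968604e-05]), 'eef_pos': array([ 208.38260461, -508.69537966,  166.3487559 ]), 'eef_rot': array([-3.14054223e+00, -5.99855233e-05,  3.88786065e-01]), 'wrist_force': array([-0.27330471, -0.02460233, -0.11508528]), 'moment': array([-0.01193244, -0.02152652,  0.01215182]), 'finger_force': 0.0, 'finger_gap': 94.18680685412312}
```

View pics/top0.png

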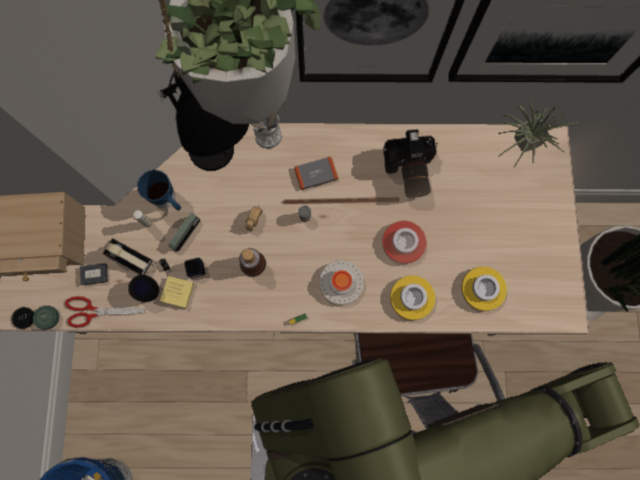

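View pics/side0.png

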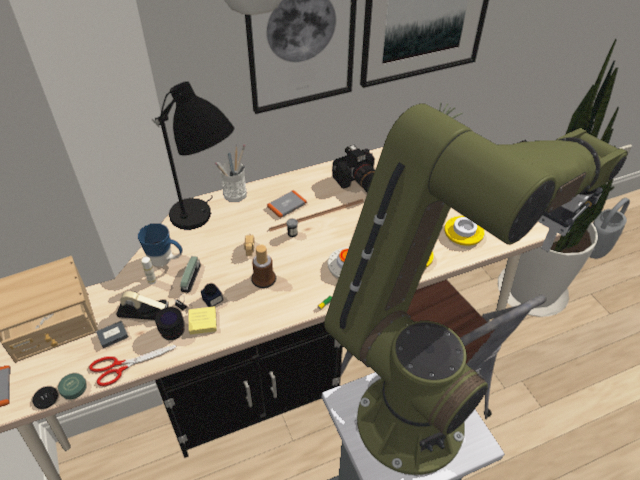

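Candidates: the turntable is the white one with the orange cap at top (342,283). Its look-alikes are red at (405,242) and yellow at (412,298) and (484,288). The tool in its holder is at top (251,259) and side (262,265); the film can (305,213) and elephant (254,217) are bystanders. A close crop will check this choice.

Run:
```python
import cv2,numpy as np
t=cv2.imread("pics/top0.png");s=cv2.imread("pics/side0.png")
f=lambda im,x,y,w=50,h=37:cv2.resize(im[y-h:y+h,x-w:x+w],(400,296),interpolation=cv2.INTER_CUBIC)
cv2.imwrite("pics/crop1.png",np.vstack([np.hstack([f(t,252,260),f(t,342,283)]),np.hstack([f(s,262,265),f(s,345,262)])]))
```

```text
(no output)
```

View pics/crop1.png

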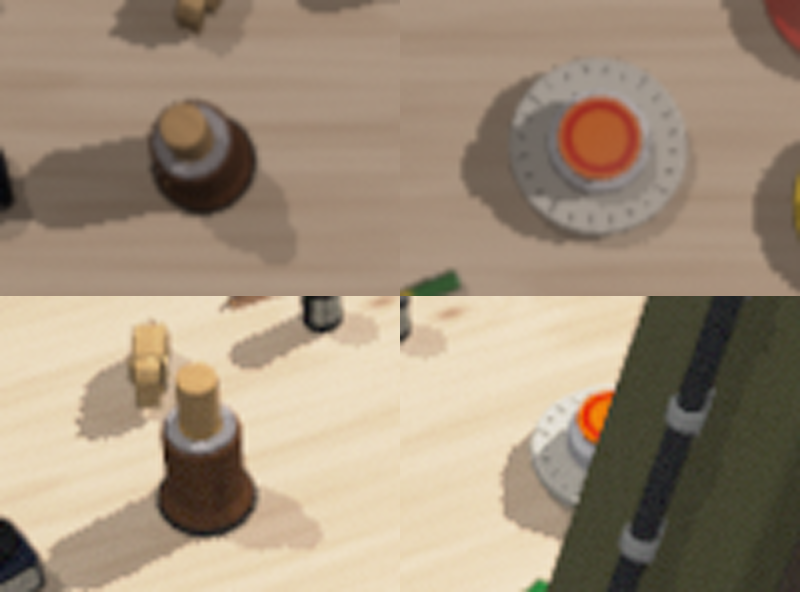

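The crop confirms it: white platter with the orange, red-ringed cap at top (342,280), and wood handle with steel collar in the dark holder, handle top at top (248,254) and side (261,248). Next I measure them.

```bash
cat > h.py <<'E'
from cell import manip
import cv2,numpy as np
def bp(n,uv,z):
    i=manip.camera_info(n);K,R,t=i["camera_matrix"],np.array(i["R"]),np.array(i["t"])
    d=R.T@np.linalg.inv(K)@[uv[0],uv[1],1];c=-R.T@t
    return (c+d*(z-c[2])/d[2]).round(1)
def proj(n,X):
    i=manip.camera_info(n);p=i["camera_matrix"]@(np.array(i["R"])@X+i["t"]);return (p[:2]/p[2]).round(1)
def blob(im,box,lo,hi):
    x0,y0,x1,y1=box;h=cv2.cvtColor(im[y0:y1,x0:x1],cv2.COLOR_BGR2HSV)
    m=cv2.inRange(h,np.array(lo),np.array(hi));n,l,s,c=cv2.connectedComponentsWithStats(m)
    k=1+np.argmax(s[1:,4]);e=l==k;(cx,cy),r=cv2.minEnclosingCircle(np.argwhere(e)[:,::-1].astype(np.float32))
    return c[k]+[x0,y0],s[k],(cx+x0,cy+y0,r)
E
python3 - <<'E'
from h import *
t=cv2.imread("pics/top0.png");s=cv2.imread("pics/side0.png")
c,st,ci=blob(t,(310,255,375,310),(0,150,100),(22,255,255));print("cap",c,st,ci,bp("top",c,50.5))
print("platter",bp("top",(341.5,282),21), "handle top",bp("top",(247.9,253.9),128),"side",bp("side",(260.9,247.4),128))
print("collar bottom-ish top view",bp("top",(249.1,257.6),81))
# holder foot ellipse: top view crop x150..255 , base lower edge 213
print("foot",bp("top",(252.6,262.5),10))
for n,X in(("film",(305,213,51)),("eleph",(254,217,42)),("ink",(196,267,52)),("lens",(145,287,60))): print(n,bp("top",X[:2],X[2]))
E
```

```text
cap [341.37864078 280.07119741] [ 22  16  20  19 309] (341.3584899902344, 280.193395614624, 9.888433456420898) [486.9 -67.8  50.5]
platter [486.5 -69.5  21. ] handle top [539.3 169.6 128. ] side [540.5 167.9 128. ]
collar bottom-ish top view [539.3 172.1  81. ]
foot [540.2 170.9  10. ]
film [668.8  29.4  51. ]
eleph [659.2 167.3  42. ]
ink [519.1 314.2  52. ]
lens [464.3 441.5  60. ]
```

Cap is at about (487,-68.5) and tool at about (540,169.5), and both cameras agree. Travelling high.

```bash
python3 -m inch '[{"dx":0.016,"dy":0.034,"dz":0.012,"gripper":1},{"dx":0.032,"dy":0.068,"dz":0.024},{"dx":0.048,"dy":0.102,"dz":0.036},{"dx":0.064,"dy":0.136,"dz":0.048},{"dx":0.08,"dy":0.17,"dz":0.06}]'
python3 - <<'E'
from h import *
def tri(a,b):
    A=[];
    for n,p in(("top",a),("side",b)):
        i=manip.camera_info(n);P=i["camera_matrix"]@np.c_[i["R"],i["t"]];A.append((P,p))
    X=cv2.triangulatePoints(A[0][0],A[1][0],np.array(a,float),np.array(b,float));return (X[:3]/X[3]).ravel().round()
print("lamp head",tri((205,125),(205,135)),"pot",bp("top",(240,90),500),bp("side",(262,5),500))
E
```

```text
lamp head [773. 235. 361.] pot [788.1 149.5 500. ] [1139.1  -68.7  500. ]validation failed for argument at $[0]...
```

```bash
python3 -m inch '[{"dx":0.018,"dy":0.037},{"dx":0.036,"dy":0.074},{"dx":0.054,"dy":0.111},{"dx":0.072,"dy":0.148},{"dx":0.09,"dy":0.185}]'
```

```text
validation failed for argument at $[0]...
```

```bash
python3 -m inch '[{"gripper":1,"dx":0.016,"dy":0.034,"dz":0.012,"wx":0,"wy":0,"wz":0},{"gripper":1,"dx":0.032,"dy":0.068,"dz":0.024,"wx":0,"wy":0,"wz":0},{"gripper":1,"dx":0.048,"dy":0.102,"dz":0.036,"wx":0,"wy":0,"wz":0},{"gripper":1,"dx":0.064,"dy":0.136,"dz":0.048,"wx":0,"wy":0,"wz":0},{"gripper":1,"dx":0.08,"dy":0.17,"dz":0.06,"wx":0,"wy":0,"wz":0}]'
```

```text
clock: 0.52
eef_pos: [288.7, -337.2, 227.1]
eef_rot: [-3.141, 0.0, 0.388]
wrist_force: [1.1, -1.4, -0.0]
finger_gap: 94.0
finger_force: 0.0
```

```bash
python3 -m inch '[{"gripper":1,"dx":0.018,"dy":0.037,"dz":0,"wx":0,"wy":0,"wz":0},{"gripper":1,"dx":0.036,"dy":0.074,"dz":0,"wx":0,"wy":0,"wz":0},{"gripper":1,"dx":0.054,"dy":0.111,"dz":0,"wx":0,"wy":0,"wz":0},{"gripper":1,"dx":0.072,"dy":0.148,"dz":0,"wx":0,"wy":0,"wz":0},{"gripper":1,"dx":0.09,"dy":0.185,"dz":0,"wx":0,"wy":0,"wz":0}]'
python3 -m inch '[{"gripper":1,"dx":0.018,"dy":0.037,"dz":0,"wx":0,"wy":0,"wz":0},{"gripper":1,"dx":0.036,"dy":0.074,"dz":0,"wx":0,"wy":0,"wz":0},{"gripper":1,"dx":0.054,"dy":0.111,"dz":0,"wx":0,"wy":0,"wz":0},{"gripper":1,"dx":0.072,"dy":0.148,"dz":0,"wx":0,"wy":0,"wz":0},{"gripper":1,"dx":0.09,"dy":0.185,"dz":0,"wx":0,"wy":0,"wz":0}]'
python3 -m inch '[{"gripper":1,"dx":0.018,"dy":0.035,"dz":0,"wx":0,"wy":0,"wz":0},{"gripper":1,"dx":0.036,"dy":0.07,"dz":0,"wx":0,"wy":0,"wz":0},{"gripper":1,"dx":0.054,"dy":0.105,"dz":0,"wx":0,"wy":0,"wz":0},{"gripper":1,"dx":0.072,"dy":0.138,"dz":0,"wx":0,"wy":0,"wz":0},{"gripper":1,"dx":0.072,"dy":0.138,"dz":0,"wx":0,"wy":0,"wz":0}]'
python3 - <<'E'
from h import *
s=manip.read_state();print(s["eef_pos"],s["joints"].round(2))
t=manip.camera("top");q=manip.camera("side")
f=lambda im,x,y,w=80,h=120:cv2.resize(im[y-h:y+h,x-w:x+w],(400,600))
cv2.imwrite("pics/over.png",np.hstack([f(t,270,240),f(q,270,220)]))
E
```

```text
clock: 0.93
eef_pos: [378.7, -152.0, 226.9]
eef_rot: [3.141, -0.0, 0.389]
wrist_force: [0.7, -0.1, -0.6]
finger_gap: 94.1
finger_force: 0.0
clock: 1.35
eef_pos: [468.8, 33.3, 226.8]
eef_rot: [3.142, 0.0, 0.389]
wrist_force: [1.5, -0.9, 1.4]
finger_gap: 94.0
finger_force: 0.0
clock: 1.77
eef_pos: [541.5, 173.7, 225.1]
eef_rot: [-3.141, 0.002, 0.392]
wrist_force: [-1.3, -0.1, -0.7]
finger_gap: 94.2
finger_force: 0.0
[541.47502647 173.68829574 225.12035645] [0.25 0.31 1.38 0.   1.46 1.42]
```

View pics/over.png

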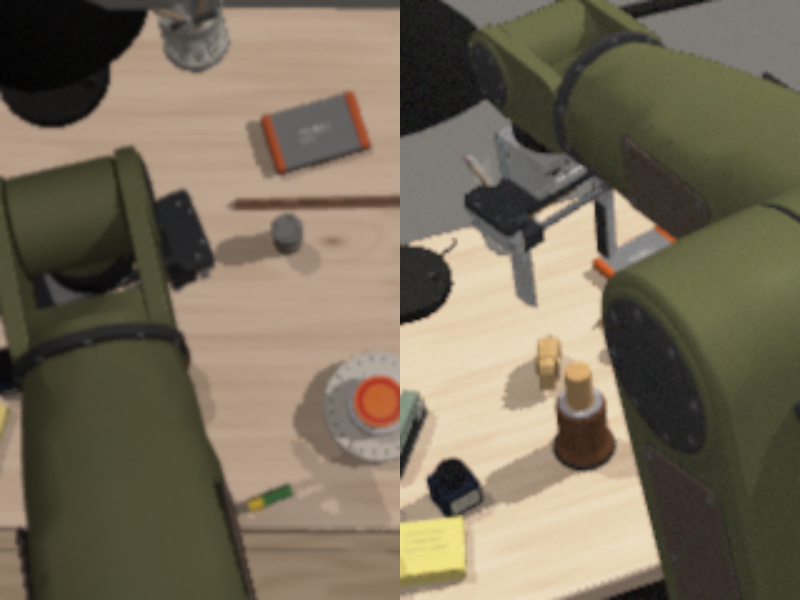

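The side view shows the open fingers above and behind the tool; the tool handle is at crop (578,372), unobstructed. Descending.

```bash
python3 -m inch '[{"gripper":1,"dx":0,"dy":0,"dz":-0.02,"wx":0,"wy":0,"wz":0},{"gripper":1,"dx":0,"dy":0,"dz":-0.04,"wx":0,"wy":0,"wz":0},{"gripper":1,"dx":0,"dy":0,"dz":-0.06,"wx":0,"wy":0,"wz":0},{"gripper":1,"dx":0,"dy":0,"dz":-0.08,"wx":0,"wy":0,"wz":0},{"gripper":1,"dx":0,"dy":0,"dz":-0.08,"wx":0,"wy":0,"wz":0}]'
python3 - <<'E'
from h import *
p=manip.read_state()["eef_pos"];print(p)
t=manip.camera("top");q=manip.camera("side")
cv2.imwrite("pics/near.png",cv2.resize(q[170:320,170:370],(800,600)))
a=proj("side",np.array([p[0],p[1],128.]));print("side px of axis at 128 by TCP",a,"crop",(a-[170,170])*4)
E
```

```text
clock: 2.28
eef_pos: [538.6, 167.5, 143.5]
eef_rot: [-3.141, 0.005, 0.387]
wrist_force: [0.0, -0.0, -0.4]
finger_gap: 94.1
finger_force: 0.0
[538.5886431  167.46200423 143.49456373]
side px of axis at 128 by TCP [261.3 247.8] crop [365.2 311.2]
```

View pics/near.png

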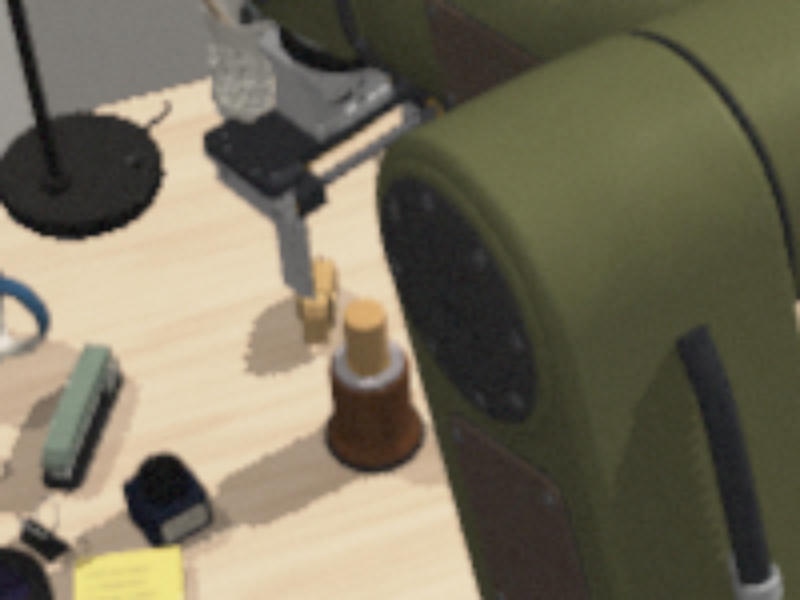

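The handle top at crop (365,314) matches the TCP axis projection (365,311), so centring is good. Descending to grip height, just above the collar, then closing.

```bash
python3 -m inch '[{"gripper":1,"dx":0,"dy":0.001,"dz":-0.018,"wx":0,"wy":0,"wz":0},{"gripper":1,"dx":0,"dy":0.001,"dz":-0.036,"wx":0,"wy":0,"wz":0},{"gripper":1,"dx":0,"dy":0.001,"dz":-0.05,"wx":0,"wy":0,"wz":0},{"gripper":1,"dx":0,"dy":0.001,"dz":-0.058,"wx":0,"wy":0,"wz":0},{"gripper":1,"dx":0,"dy":0.001,"dz":-0.058,"wx":0,"wy":0,"wz":0}]' 10
python3 -m inch '[{"gripper":0.45,"dx":0,"dy":0,"dz":0,"wx":0,"wy":0,"wz":0},{"gripper":0.45,"dx":0,"dy":0,"dz":0,"wx":0,"wy":0,"wz":0},{"gripper":0.4,"dx":0,"dy":0,"dz":0,"wx":0,"wy":0,"wz":0},{"gripper":0.4,"dx":0,"dy":0,"dz":0,"wx":0,"wy":0,"wz":0},{"gripper":0.4,"dx":0,"dy":0,"dz":0,"wx":0,"wy":0,"wz":0}]' 10
```

```text
clock: 2.8
eef_pos: [540.3, 169.7, 88.7]
eef_rot: [-3.141, 0.001, 0.388]
wrist_force: [-0.5, -0.2, -0.0]
finger_gap: 94.2
finger_force: 0.0
clock: 3.22
eef_pos: [540.7, 170.1, 89.4]
eef_rot: [3.142, -0.001, 0.389]
wrist_force: [0.3, -1.0, 0.3]
finger_gap: 64.5
finger_force: 0.0
```

```bash
python3 -m inch '[{"gripper":0.4,"dx":0,"dy":0,"dz":-0.003,"wx":0,"wy":0,"wz":0},{"gripper":0.4,"dx":0,"dy":0,"dz":-0.005,"wx":0,"wy":0,"wz":0},{"gripper":0.4,"dx":0,"dy":0,"dz":-0.005,"wx":0,"wy":0,"wz":0},{"gripper":0.4,"dx":0,"dy":0,"dz":-0.005,"wx":0,"wy":0,"wz":0},{"gripper":0.38,"dx":0,"dy":0,"dz":-0.005,"wx":0,"wy":0,"wz":0}]' 8
python3 -m inch '[{"gripper":0.3,"dx":0,"dy":0,"dz":0,"wx":0,"wy":0,"wz":0},{"gripper":0.2,"dx":0,"dy":0,"dz":0,"wx":0,"wy":0,"wz":0},{"gripper":0.2,"dx":0,"dy":0,"dz":0,"wx":0,"wy":0,"wz":0},{"gripper":0.2,"dx":0,"dy":0,"dz":0,"wx":0,"wy":0,"wz":0},{"gripper":0.2,"dx":0,"dy":0,"dz":0,"wx":0,"wy":0,"wz":0}]' 8
```

```text
clock: 3.63
eef_pos: [540.5, 170.1, 83.8]
eef_rot: [-3.142, 0.0, 0.389]
wrist_force: [-0.1, -0.5, 0.1]
finger_gap: 36.3
finger_force: 0.0
clock: 4.05
eef_pos: [540.5, 170.1, 83.9]
eef_rot: [-3.142, -0.0, 0.389]
wrist_force: [0.2, 0.9, -0.1]
finger_gap: 29.4
finger_force: 8.0
```

```bash
python3 -m inch '[{"gripper":0,"dx":0,"dy":0,"dz":0,"wx":0,"wy":0,"wz":0},{"gripper":0,"dx":0,"dy":0,"dz":0,"wx":0,"wy":0,"wz":0},{"gripper":0,"dx":0,"dy":0,"dz":0.005,"wx":0,"wy":0,"wz":0},{"gripper":0,"dx":0,"dy":0,"dz":0.01,"wx":0,"wy":0,"wz":0},{"gripper":0,"dx":0,"dy":0,"dz":0.02,"wx":0,"wy":0,"wz":0}]' 58
python3 -m inch '[{"gripper":0,"dx":0,"dy":0,"dz":0.015,"wx":0,"wy":0,"wz":0},{"gripper":0,"dx":0,"dy":0,"dz":0.03,"wx":0,"wy":0,"wz":0},{"gripper":0,"dx":0,"dy":0,"dz":0.045,"wx":0,"wy":0,"wz":0},{"gripper":0,"dx":0,"dy":0,"dz":0.06,"wx":0,"wy":0,"wz":0},{"gripper":0,"dx":0,"dy":0,"dz":0.07,"wx":0,"wy":0,"wz":0}]'
python3 - <<'E'
from h import *
p=manip.read_state()["eef_pos"];print(p)
q=manip.camera("side")
cv2.imwrite("pics/lift.png",cv2.resize(q[170:320,170:370],(800,600)))
o=p-[0,0,7.8]
for k in (0,-36,-44,-62): print(k,(proj("side",o+[0,0,k])-[170,170])*4)
E
```

```text
clock: 4.47
eef_pos: [540.0, 169.9, 103.7]
eef_rot: [-3.141, 0.002, 0.389]
wrist_force: [-0.7, 0.0, -1.9]
finger_gap: 27.8
finger_force: 58.0
clock: 4.88
eef_pos: [540.9, 170.1, 176.2]
eef_rot: [3.141, -0.002, 0.389]
wrist_force: [0.4, -0.1, -2.8]
finger_gap: 27.7
finger_force: 58.0
[540.88719832 170.0881019  176.23756775]
0 [356.4 268.4]
-36 [360.  305.6]
-44 [360.8 313.6]
-62 [362.4 331.6]
```

View pics/lift.png

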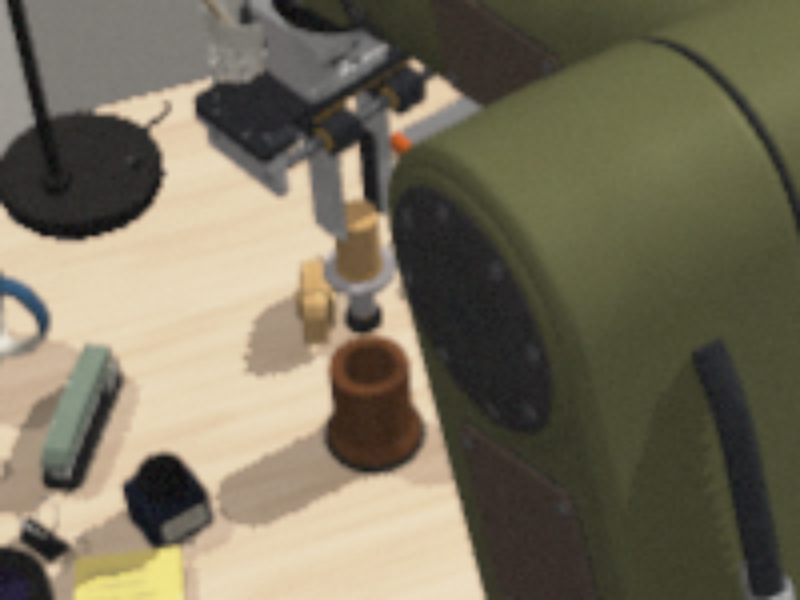

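The tool hangs upright in the fingers, foot edge at about crop (363,330), clear of the empty holder mouth at (371,358). Re-measuring the cap once before travelling.

Run:
```python
from h import *
t=manip.camera("top")
c,s,ci=blob(t,(310,255,375,310),(0,120,60),(25,255,255));print("cap",c,s,bp("top",ci[:2],50.5),bp("top",c,50.5))
h=cv2.cvtColor(t,cv2.COLOR_BGR2HSV)[250:316,305:380];g=cv2.inRange(h,(0,0,0),(180,50,255))
g=cv2.morphologyEx(g,cv2.MORPH_CLOSE,np.ones((5,5)));cs,_=cv2.findContours(g,0,1);k=max(cs,key=cv2.contourArea)
e=cv2.fitEllipse(cv2.convexHull(k));print("platter",e,bp("top",(e[0][0]+305,e[0][1]+250),21))
print("mouth side",bp("side",(262.35,259.1),76)); print(manip.read_state()["eef_pos"])
```

```text
cap [341.36666667 280.17878788] [ 22  16  20  20 330] [486.7 -67.5  50.5] [486.7 -67.7  50.5]
platter ((35.97465133666992, 32.08272171020508), (44.42716979980469, 44.98084259033203), 136.9573974609375) [486.3 -68.   21. ]
mouth side [544.3 165.8  76. ]
[541.21148303 170.20865041 175.96920809]
```

```bash
python3 -m inch '[{"gripper":0,"dx":-0.006,"dy":-0.025,"dz":0,"wx":0,"wy":0,"wz":0},{"gripper":0,"dx":-0.012,"dy":-0.055,"dz":0,"wx":0,"wy":0,"wz":0},{"gripper":0,"dx":-0.02,"dy":-0.085,"dz":0,"wx":0,"wy":0,"wz":0},{"gripper":0,"dx":-0.027,"dy":-0.115,"dz":0,"wx":0,"wy":0,"wz":0},{"gripper":0,"dx":-0.034,"dy":-0.145,"dz":0,"wx":0,"wy":0,"wz":0}]'
python3 -m inch '[{"gripper":0,"dx":-0.006,"dy":-0.03,"dz":0,"wx":0,"wy":0,"wz":0},{"gripper":0,"dx":-0.012,"dy":-0.06,"dz":0,"wx":0,"wy":0,"wz":0},{"gripper":0,"dx":-0.017,"dy":-0.083,"dz":0,"wx":0,"wy":0,"wz":0},{"gripper":0,"dx":-0.02,"dy":-0.093,"dz":0,"wx":0,"wy":0,"wz":0},{"gripper":0,"dx":-0.02,"dy":-0.093,"dz":0,"wx":0,"wy":0,"wz":0}]'
python3 -m inch '[{"gripper":0,"dx":0,"dy":0,"dz":-0.01,"wx":0,"wy":0,"wz":0},{"gripper":0,"dx":0,"dy":0,"dz":-0.02,"wx":0,"wy":0,"wz":0},{"gripper":0,"dx":0,"dy":0,"dz":-0.03,"wx":0,"wy":0,"wz":0},{"gripper":0,"dx":0,"dy":0,"dz":-0.04,"wx":0,"wy":0,"wz":0},{"gripper":0,"dx":0,"dy":0,"dz":-0.04,"wx":0,"wy":0,"wz":0}]'
python3 - <<'E'
from h import *
s=manip.read_state();p=s["eef_pos"];print(p,s["wrist_force"])
q=manip.camera("side");t=manip.camera("top")
f=lambda im,x,y,w=50,h=75:cv2.resize(im[y-h:y+h,x-w:x+w],(400,600),interpolation=cv2.INTER_CUBIC)
cv2.imwrite("pics/cap.png",np.hstack([f(t,342,270),f(q,350,245)]))
E
```

```text
clock: 5.4
eef_pos: [505.5, 23.8, 173.1]
eef_rot: [-3.141, 0.001, 0.389]
wrist_force: [0.7, -0.9, -2.8]
finger_gap: 27.7
finger_force: 58.0
clock: 5.82
eef_pos: [485.8, -69.4, 173.3]
eef_rot: [-3.141, 0.001, 0.386]
wrist_force: [0.2, 0.3, -1.3]
finger_gap: 27.9
finger_force: 58.0
clock: 6.23
eef_pos: [485.4, -67.1, 131.1]
eef_rot: [-3.139, 0.003, 0.39]
wrist_force: [-1.0, 0.3, -2.7]
finger_gap: 27.7
finger_force: 58.0
[485.42526036 -67.06404005 131.10177792] [-0.99160788  0.30357198 -2.72688953]
```

View pics/cap.png

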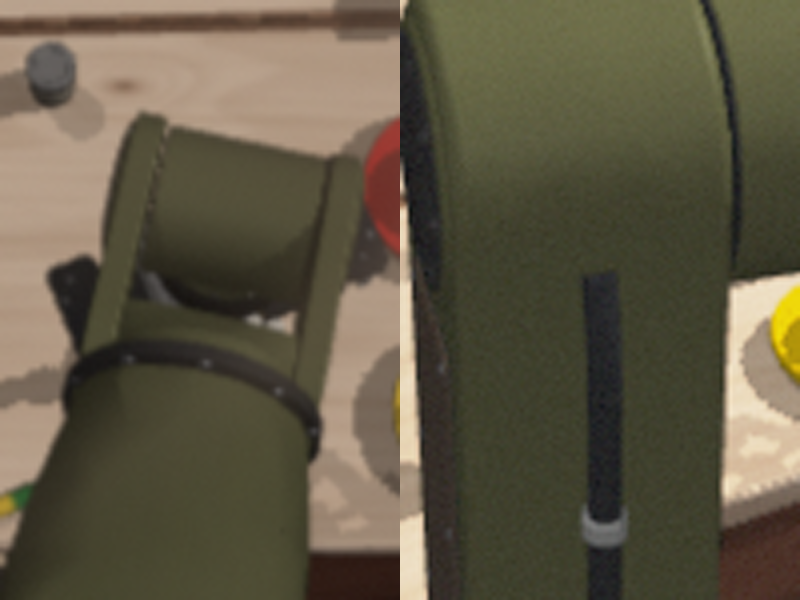

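The arm blocks both views of the cap, crop centre, so I rely on calibration and touch. Settling, then probing down.

```bash
python3 -m inch '[{"gripper":0,"dx":0,"dy":0,"dz":-0.003,"wx":0,"wy":0,"wz":0},{"gripper":0,"dx":0,"dy":0,"dz":-0.006,"wx":0,"wy":0,"wz":0},{"gripper":0,"dx":0,"dy":0,"dz":-0.009,"wx":0,"wy":0,"wz":0},{"gripper":0,"dx":0,"dy":0,"dz":-0.01,"wx":0,"wy":0,"wz":0},{"gripper":0,"dx":0,"dy":0,"dz":-0.01,"wx":0,"wy":0,"wz":0}]'
python3 -m inch '[{"gripper":0,"dx":0,"dy":0,"dz":-0.001,"wx":0,"wy":0,"wz":0},{"gripper":0,"dx":0,"dy":0,"dz":-0.002,"wx":0,"wy":0,"wz":0},{"gripper":0,"dx":0,"dy":0,"dz":-0.003,"wx":0,"wy":0,"wz":0},{"gripper":0,"dx":0,"dy":0,"dz":-0.003,"wx":0,"wy":0,"wz":0},{"gripper":0,"dx":0,"dy":0,"dz":-0.003,"wx":0,"wy":0,"wz":0}]'
```

```text
clock: 6.75
eef_pos: [486.4, -68.0, 123.6]
eef_rot: [-3.141, 0.0, 0.389]
wrist_force: [-0.1, 0.6, -2.6]
finger_gap: 27.8
finger_force: 58.0
clock: 7.17
eef_pos: [486.5, -67.9, 120.8]
eef_rot: [-3.142, 0.0, 0.389]
wrist_force: [-0.8, -0.1, -2.4]
finger_gap: 27.7
finger_force: 58.0
```

```bash
python3 -m inch '[{"gripper":0,"dx":0,"dy":0,"dz":-0.001,"wx":0,"wy":0,"wz":0},{"gripper":0,"dx":0,"dy":0,"dz":-0.002,"wx":0,"wy":0,"wz":0},{"gripper":0,"dx":0,"dy":0,"dz":-0.003,"wx":0,"wy":0,"wz":0},{"gripper":0,"dx":0,"dy":0,"dz":-0.003,"wx":0,"wy":0,"wz":0},{"gripper":0,"dx":0,"dy":0,"dz":-0.003,"wx":0,"wy":0,"wz":0}]'
```

```text
clock: 7.58
eef_pos: [486.5, -67.9, 117.8]
eef_rot: [-3.142, 0.0, 0.389]
wrist_force: [0.2, -0.1, -1.3]
finger_gap: 27.7
finger_force: 58.0
```

```bash
python3 -m inch '[{"gripper":0,"dx":0,"dy":0,"dz":-0.001,"wx":0,"wy":0,"wz":0},{"gripper":0,"dx":0,"dy":0,"dz":-0.002,"wx":0,"wy":0,"wz":0},{"gripper":0,"dx":0,"dy":0,"dz":-0.002,"wx":0,"wy":0,"wz":0},{"gripper":0,"dx":0,"dy":0,"dz":-0.002,"wx":0,"wy":0,"wz":0},{"gripper":0,"dx":0,"dy":0,"dz":-0.002,"wx":0,"wy":0,"wz":0}]'
```

```text
clock: 8.0
eef_pos: [486.5, -67.9, 115.9]
eef_rot: [-3.142, -0.0, 0.389]
wrist_force: [0.2, 0.3, -1.8]
finger_gap: 28.0
finger_force: 58.0
```

```bash
python3 -m inch '[{"gripper":0,"dx":0,"dy":0,"dz":-0.001,"wx":0,"wy":0,"wz":0},{"gripper":0,"dx":0,"dy":0,"dz":-0.002,"wx":0,"wy":0,"wz":0},{"gripper":0,"dx":0,"dy":0,"dz":-0.002,"wx":0,"wy":0,"wz":0},{"gripper":0,"dx":0,"dy":0,"dz":-0.002,"wx":0,"wy":0,"wz":0},{"gripper":0,"dx":0,"dy":0,"dz":-0.002,"wx":0,"wy":0,"wz":0}]'
```

```text
clock: 8.42
eef_pos: [486.5, -67.9, 113.8]
eef_rot: [-3.142, -0.0, 0.389]
wrist_force: [0.2, 0.6, -1.3]
finger_gap: 28.2
finger_force: 58.0
```

```bash
python3 -m inch '[{"gripper":0,"dx":0,"dy":0,"dz":-0.001,"wx":0,"wy":0,"wz":0},{"gripper":0,"dx":0,"dy":0,"dz":-0.002,"wx":0,"wy":0,"wz":0},{"gripper":0,"dx":0,"dy":0,"dz":-0.002,"wx":0,"wy":0,"wz":0},{"gripper":0,"dx":0,"dy":0,"dz":-0.002,"wx":0,"wy":0,"wz":0},{"gripper":0,"dx":0,"dy":0,"dz":-0.002,"wx":0,"wy":0,"wz":0}]'
```

```text
clock: 8.83
eef_pos: [486.5, -68.0, 111.8]
eef_rot: [-3.142, 0.0, 0.389]
wrist_force: [0.0, 0.6, -1.4]
finger_gap: 28.1
finger_force: 58.0
```

```bash
python3 -m inch '[{"gripper":0,"dx":0,"dy":0,"dz":-0.001,"wx":0,"wy":0,"wz":0},{"gripper":0,"dx":0,"dy":0,"dz":-0.0015,"wx":0,"wy":0,"wz":0},{"gripper":0,"dx":0,"dy":0,"dz":-0.0015,"wx":0,"wy":0,"wz":0},{"gripper":0,"dx":0,"dy":0,"dz":-0.0015,"wx":0,"wy":0,"wz":0},{"gripper":0,"dx":0,"dy":0,"dz":-0.0015,"wx":0,"wy":0,"wz":0}]'
```

```text
clock: 9.25
eef_pos: [486.5, -67.9, 110.4]
eef_rot: [3.142, -0.0, 0.389]
wrist_force: [0.5, 0.3, -2.3]
finger_gap: 27.9
finger_force: 58.0
```

```bash
python3 -m inch '[{"gripper":0,"dx":0,"dy":0,"dz":-0.001,"wx":0,"wy":0,"wz":0},{"gripper":0,"dx":0,"dy":0,"dz":-0.0015,"wx":0,"wy":0,"wz":0},{"gripper":0,"dx":0,"dy":0,"dz":-0.0015,"wx":0,"wy":0,"wz":0},{"gripper":0,"dx":0,"dy":0,"dz":-0.0015,"wx":0,"wy":0,"wz":0},{"gripper":0,"dx":0,"dy":0,"dz":-0.0015,"wx":0,"wy":0,"wz":0}]'
```

```text
clock: 9.67
eef_pos: [486.5, -67.9, 108.8]
eef_rot: [-3.142, 0.0, 0.389]
wrist_force: [-0.3, 0.3, -1.2]
finger_gap: 28.0
finger_force: 58.0
```

```bash
python3 -m inch '[{"gripper":0,"dx":0,"dy":0,"dz":-0.001,"wx":0,"wy":0,"wz":0},{"gripper":0,"dx":0,"dy":0,"dz":-0.0015,"wx":0,"wy":0,"wz":0},{"gripper":0,"dx":0,"dy":0,"dz":-0.0015,"wx":0,"wy":0,"wz":0},{"gripper":0,"dx":0,"dy":0,"dz":-0.0015,"wx":0,"wy":0,"wz":0},{"gripper":0,"dx":0,"dy":0,"dz":-0.0015,"wx":0,"wy":0,"wz":0}]'
```

```text
clock: 10.08
eef_pos: [486.5, -67.9, 107.4]
eef_rot: [-3.142, -0.0, 0.389]
wrist_force: [0.5, 0.9, -2.0]
finger_gap: 27.5
finger_force: 58.0
```

```bash
python3 -m inch '[{"gripper":0,"dx":0,"dy":0,"dz":-0.001,"wx":0,"wy":0,"wz":0},{"gripper":0,"dx":0,"dy":0,"dz":-0.0015,"wx":0,"wy":0,"wz":0},{"gripper":0,"dx":0,"dy":0,"dz":-0.0015,"wx":0,"wy":0,"wz":0},{"gripper":0,"dx":0,"dy":0,"dz":-0.0015,"wx":0,"wy":0,"wz":0},{"gripper":0,"dx":0,"dy":0,"dz":-0.0015,"wx":0,"wy":0,"wz":0}]'
```

```text
clock: 10.5
eef_pos: [486.9, -68.0, 106.4]
eef_rot: [3.141, -0.001, 0.389]
wrist_force: [-0.5, 1.1, 6.5]
finger_gap: 27.6
finger_force: 58.0
```

```bash
python3 -m inch '[{"gripper":0,"dx":0,"dy":0,"dz":-0.001,"wx":0,"wy":0,"wz":0},{"gripper":0,"dx":0,"dy":0,"dz":-0.0015,"wx":0,"wy":0,"wz":0},{"gripper":0,"dx":0,"dy":0,"dz":-0.0015,"wx":0,"wy":0,"wz":0},{"gripper":0,"dx":0,"dy":0,"dz":-0.0015,"wx":0,"wy":0,"wz":0},{"gripper":0,"dx":0,"dy":0,"dz":-0.0015,"wx":0,"wy":0,"wz":0}]'
```

```text
clock: 10.92
eef_pos: [487.3, -68.0, 105.4]
eef_rot: [3.14, -0.002, 0.389]
wrist_force: [-0.5, 0.3, 10.0]
finger_gap: 27.8
finger_force: 58.0
```

Contact at TCP z≈107, so the foot lies about 49 mm below the origin. Continuing gently.

```bash
python3 -m inch '[{"gripper":0,"dx":0,"dy":0,"dz":-0.0005,"wx":0,"wy":0,"wz":0},{"gripper":0,"dx":0,"dy":0,"dz":-0.001,"wx":0,"wy":0,"wz":0},{"gripper":0,"dx":0,"dy":0,"dz":-0.001,"wx":0,"wy":0,"wz":0},{"gripper":0,"dx":0,"dy":0,"dz":-0.001,"wx":0,"wy":0,"wz":0},{"gripper":0,"dx":0,"dy":0,"dz":-0.001,"wx":0,"wy":0,"wz":0}]'
```

```text
clock: 11.33
eef_pos: [486.9, -68.0, 104.0]
eef_rot: [3.141, -0.001, 0.389]
wrist_force: [-1.0, -0.2, 5.6]
finger_gap: 27.8
finger_force: 58.0
```

```bash
python3 -m inch '[{"gripper":0,"dx":0,"dy":0,"dz":-0.0005,"wx":0,"wy":0,"wz":0},{"gripper":0,"dx":0,"dy":0,"dz":-0.001,"wx":0,"wy":0,"wz":0},{"gripper":0,"dx":0,"dy":0,"dz":-0.001,"wx":0,"wy":0,"wz":0},{"gripper":0,"dx":0,"dy":0,"dz":-0.001,"wx":0,"wy":0,"wz":0},{"gripper":0,"dx":0,"dy":0,"dz":-0.001,"wx":0,"wy":0,"wz":0}]'
```

```text
clock: 11.75
eef_pos: [486.2, -67.9, 102.0]
eef_rot: [-3.141, 0.001, 0.389]
wrist_force: [1.2, 0.1, -2.1]
finger_gap: 27.9
finger_force: 58.0
```

```bash
python3 -m inch '[{"gripper":0,"dx":0,"dy":0,"dz":-0.0005,"wx":0,"wy":0,"wz":0},{"gripper":0,"dx":0,"dy":0,"dz":-0.001,"wx":0,"wy":0,"wz":0},{"gripper":0,"dx":0,"dy":0,"dz":-0.001,"wx":0,"wy":0,"wz":0},{"gripper":0,"dx":0,"dy":0,"dz":-0.001,"wx":0,"wy":0,"wz":0},{"gripper":0,"dx":0,"dy":0,"dz":-0.001,"wx":0,"wy":0,"wz":0}]'
```

```text
clock: 12.17
eef_pos: [486.5, -68.0, 101.3]
eef_rot: [-3.142, 0.0, 0.389]
wrist_force: [0.2, 0.2, -2.3]
finger_gap: 27.9
finger_force: 58.0
```

```bash
python3 -m inch '[{"gripper":0,"dx":0,"dy":0,"dz":-0.0005,"wx":0,"wy":0,"wz":0},{"gripper":0,"dx":0,"dy":0,"dz":-0.0005,"wx":0,"wy":0,"wz":0},{"gripper":0,"dx":0,"dy":0,"dz":-0.0005,"wx":0,"wy":0,"wz":0},{"gripper":0,"dx":0,"dy":0,"dz":-0.0005,"wx":0,"wy":0,"wz":0},{"gripper":0,"dx":0,"dy":0,"dz":-0.0005,"wx":0,"wy":0,"wz":0}]'
```

```text
clock: 12.58
eef_pos: [486.5, -68.0, 100.9]
eef_rot: [3.142, -0.0, 0.389]
wrist_force: [0.5, 0.3, -1.7]
finger_gap: 27.7
finger_force: 58.0
```

```bash
python3 -m inch '[{"gripper":0,"dx":0,"dy":0,"dz":-0.0005,"wx":0,"wy":0,"wz":0},{"gripper":0,"dx":0,"dy":0,"dz":-0.0005,"wx":0,"wy":0,"wz":0},{"gripper":0,"dx":0,"dy":0,"dz":-0.0005,"wx":0,"wy":0,"wz":0},{"gripper":0,"dx":0,"dy":0,"dz":-0.0005,"wx":0,"wy":0,"wz":0},{"gripper":0,"dx":0,"dy":0,"dz":-0.0005,"wx":0,"wy":0,"wz":0}]'
```

```text
clock: 13.0
eef_pos: [486.6, -67.9, 100.5]
eef_rot: [3.141, -0.0, 0.389]
wrist_force: [0.3, 0.5, 1.0]
finger_gap: 27.4
finger_force: 58.0
```

```bash
python3 -m inch '[{"gripper":0,"dx":0,"dy":0,"dz":-0.0005,"wx":0,"wy":0,"wz":0},{"gripper":0,"dx":0,"dy":0,"dz":-0.0005,"wx":0,"wy":0,"wz":0},{"gripper":0,"dx":0,"dy":0,"dz":-0.0005,"wx":0,"wy":0,"wz":0},{"gripper":0,"dx":0,"dy":0,"dz":-0.0005,"wx":0,"wy":0,"wz":0},{"gripper":0,"dx":0,"dy":0,"dz":-0.0005,"wx":0,"wy":0,"wz":0}]'
```

```text
clock: 13.42
eef_pos: [486.9, -67.9, 100.4]
eef_rot: [3.141, -0.001, 0.389]
wrist_force: [-0.8, 0.2, 5.0]
finger_gap: 28.3
finger_force: 58.0
```

Hard stop at 100.5, the expected 6.5 mm below first contact. Now building up to a firm hold.

```bash
python3 -m inch '[{"gripper":0,"dx":0,"dy":0,"dz":-0.0005,"wx":0,"wy":0,"wz":0},{"gripper":0,"dx":0,"dy":0,"dz":-0.001,"wx":0,"wy":0,"wz":0},{"gripper":0,"dx":0,"dy":0,"dz":-0.001,"wx":0,"wy":0,"wz":0},{"gripper":0,"dx":0,"dy":0,"dz":-0.001,"wx":0,"wy":0,"wz":0},{"gripper":0,"dx":0,"dy":0,"dz":-0.001,"wx":0,"wy":0,"wz":0}]'
```

```text
clock: 13.83
eef_pos: [487.5, -67.9, 100.3]
eef_rot: [3.14, -0.003, 0.389]
wrist_force: [-1.7, 1.8, 14.1]
finger_gap: 27.8
finger_force: 58.1
```

```bash
python3 -m inch '[{"gripper":0,"dx":0,"dy":0,"dz":-0.0004,"wx":0,"wy":0,"wz":0},{"gripper":0,"dx":0,"dy":0,"dz":-0.0007,"wx":0,"wy":0,"wz":0},{"gripper":0,"dx":0,"dy":0,"dz":-0.0007,"wx":0,"wy":0,"wz":0},{"gripper":0,"dx":0,"dy":0,"dz":-0.0007,"wx":0,"wy":0,"wz":0},{"gripper":0,"dx":0,"dy":0,"dz":-0.0007,"wx":0,"wy":0,"wz":0}]'
```

```text
clock: 14.25
eef_pos: [487.9, -67.9, 100.3]
eef_rot: [3.14, -0.004, 0.389]
wrist_force: [-2.5, 3.3, 19.6]
finger_gap: 27.8
finger_force: 58.1
```

Holding at about 22 N for two calls, then lifting off slowly.

```bash
for i in 1 2; do python3 -m inch '[{"gripper":0,"dx":0,"dy":0,"dz":0,"wx":0,"wy":0,"wz":0},{"gripper":0,"dx":0,"dy":0,"dz":0,"wx":0,"wy":0,"wz":0},{"gripper":0,"dx":0,"dy":0,"dz":0,"wx":0,"wy":0,"wz":0},{"gripper":0,"dx":0,"dy":0,"dz":0,"wx":0,"wy":0,"wz":0},{"gripper":0,"dx":0,"dy":0,"dz":0,"wx":0,"wy":0,"wz":0}]'; done
python3 -m inch '[{"gripper":0,"dx":0,"dy":0,"dz":0.001,"wx":0,"wy":0,"wz":0},{"gripper":0,"dx":0,"dy":0,"dz":0.002,"wx":0,"wy":0,"wz":0},{"gripper":0,"dx":0,"dy":0,"dz":0.006,"wx":0,"wy":0,"wz":0},{"gripper":0,"dx":0,"dy":0,"dz":0.015,"wx":0,"wy":0,"wz":0},{"gripper":0,"dx":0,"dy":0,"dz":0.03,"wx":0,"wy":0,"wz":0}]'
python3 -m inch '[{"gripper":0,"dx":0,"dy":0,"dz":0.015,"wx":0,"wy":0,"wz":0},{"gripper":0,"dx":0,"dy":0,"dz":0.03,"wx":0,"wy":0,"wz":0},{"gripper":0,"dx":0,"dy":0,"dz":0.042,"wx":0,"wy":0,"wz":0},{"gripper":0,"dx":0,"dy":0,"dz":0.045,"wx":0,"wy":0,"wz":0},{"gripper":0,"dx":0,"dy":0,"dz":0.045,"wx":0,"wy":0,"wz":0}]'
```

```text
clock: 14.67
eef_pos: [487.9, -67.9, 100.3]
eef_rot: [3.14, -0.004, 0.389]
wrist_force: [-3.5, 3.3, 19.7]
finger_gap: 27.5
finger_force: 58.1
clock: 15.08
eef_pos: [487.9, -67.9, 100.3]
eef_rot: [3.14, -0.004, 0.389]
wrist_force: [-2.2, 2.0, 19.5]
finger_gap: 27.8
finger_force: 58.1
clock: 15.5
eef_pos: [485.7, -67.8, 127.7]
eef_rot: [-3.14, 0.002, 0.389]
wrist_force: [-0.1, -0.3, -1.5]
finger_gap: 28.2
finger_force: 58.0
clock: 15.92
eef_pos: [486.8, -68.0, 174.0]
eef_rot: [3.141, -0.001, 0.389]
wrist_force: [0.6, -0.2, -3.0]
finger_gap: 28.0
finger_force: 58.0
```

```bash
python3 -m inch '[{"gripper":0,"dx":0.006,"dy":0.025,"dz":0,"wx":0,"wy":0,"wz":0},{"gripper":0,"dx":0.012,"dy":0.055,"dz":0,"wx":0,"wy":0,"wz":0},{"gripper":0,"dx":0.02,"dy":0.085,"dz":0,"wx":0,"wy":0,"wz":0},{"gripper":0,"dx":0.027,"dy":0.115,"dz":0,"wx":0,"wy":0,"wz":0},{"gripper":0,"dx":0.034,"dy":0.145,"dz":0,"wx":0,"wy":0,"wz":0}]'
python3 -m inch '[{"gripper":0,"dx":0.006,"dy":0.03,"dz":0,"wx":0,"wy":0,"wz":0},{"gripper":0,"dx":0.012,"dy":0.06,"dz":0,"wx":0,"wy":0,"wz":0},{"gripper":0,"dx":0.017,"dy":0.083,"dz":0,"wx":0,"wy":0,"wz":0},{"gripper":0,"dx":0.02,"dy":0.093,"dz":0,"wx":0,"wy":0,"wz":0},{"gripper":0,"dx":0.02,"dy":0.093,"dz":0,"wx":0,"wy":0,"wz":0}]'
python3 -m inch '[{"gripper":0,"dx":0,"dy":0,"dz":-0.005,"wx":0,"wy":0,"wz":0},{"gripper":0,"dx":0,"dy":0,"dz":-0.01,"wx":0,"wy":0,"wz":0},{"gripper":0,"dx":0,"dy":0,"dz":-0.01,"wx":0,"wy":0,"wz":0},{"gripper":0,"dx":0,"dy":0,"dz":-0.01,"wx":0,"wy":0,"wz":0},{"gripper":0,"dx":0,"dy":0,"dz":-0.01,"wx":0,"wy":0,"wz":0}]'
python3 - <<'E'
from h import *
s=manip.read_state();p=s["eef_pos"];print(p,s["wrist_force"])
q=manip.camera("side");t=manip.camera("top")
f=lambda im,x,y,w=50,h=75:cv2.resize(im[y-h:y+h,x-w:x+w],(400,600),interpolation=cv2.INTER_CUBIC)
cv2.imwrite("pics/back.png",np.hstack([f(t,342,283),f(q,262,245)]))
c,st,ci=blob(t,(310,255,375,310),(0,120,60),(25,255,255));print("cap",c,st,bp("top",c,44))
E
```

```text
clock: 16.33
eef_pos: [520.2, 78.4, 172.2]
eef_rot: [-3.141, 0.001, 0.389]
wrist_force: [0.8, -0.9, -1.9]
finger_gap: 27.9
finger_force: 58.0
clock: 16.75
eef_pos: [540.2, 171.5, 172.0]
eef_rot: [-3.141, 0.002, 0.391]
wrist_force: [-0.7, -0.1, -2.1]
finger_gap: 27.9
finger_force: 58.0
clock: 17.17
eef_pos: [540.5, 169.4, 163.2]
eef_rot: [3.142, -0.0, 0.388]
wrist_force: [-0.2, -0.4, -1.2]
finger_gap: 27.8
finger_force: 58.0
[540.54161645 169.36207866 163.244043  ] [-0.17035839 -0.39923824 -1.22423586]
cap [341.39877301 280.46932515] [ 21  16  21  20 326] [486.9 -68.1  44. ]
```

View pics/back.png

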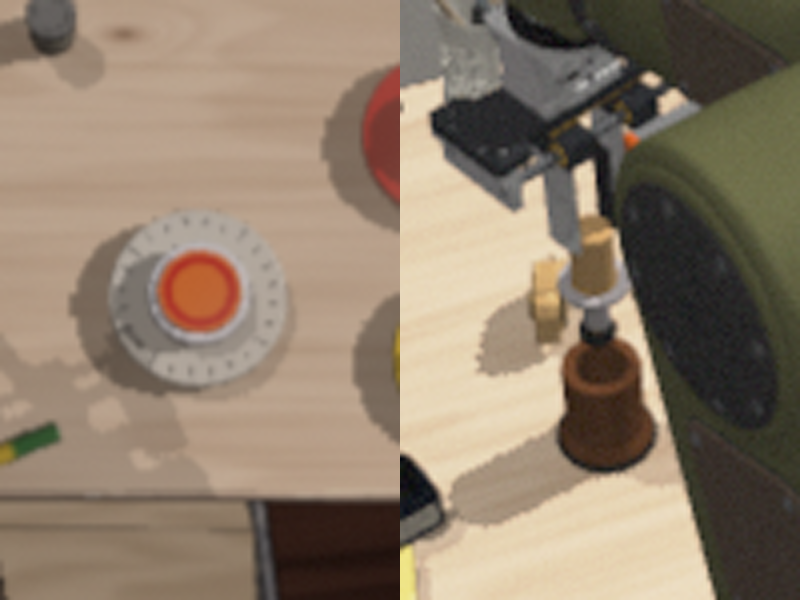

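The cap sits level and concentric at crop (199,291), and the tool hangs above the mouth with its foot at (598,330). Lowering back along the same line it was taken out.

```bash
python3 -m inch '[{"gripper":0,"dx":0,"dy":0,"dz":-0.01,"wx":0,"wy":0,"wz":0},{"gripper":0,"dx":0,"dy":0,"dz":-0.02,"wx":0,"wy":0,"wz":0},{"gripper":0,"dx":0,"dy":0,"dz":-0.03,"wx":0,"wy":0,"wz":0},{"gripper":0,"dx":0,"dy":0,"dz":-0.04,"wx":0,"wy":0,"wz":0},{"gripper":0,"dx":0,"dy":0,"dz":-0.045,"wx":0,"wy":0,"wz":0}]'
python3 -m inch '[{"gripper":0,"dx":0,"dy":0,"dz":-0.01,"wx":0,"wy":0,"wz":0},{"gripper":0,"dx":0,"dy":0,"dz":-0.02,"wx":0,"wy":0,"wz":0},{"gripper":0,"dx":0,"dy":0,"dz":-0.028,"wx":0,"wy":0,"wz":0},{"gripper":0,"dx":0,"dy":0,"dz":-0.03,"wx":0,"wy":0,"wz":0},{"gripper":0,"dx":0,"dy":0,"dz":-0.03,"wx":0,"wy":0,"wz":0}]'
```

```text
clock: 17.68
eef_pos: [539.7, 169.9, 115.9]
eef_rot: [-3.141, 0.002, 0.389]
wrist_force: [-0.6, 0.6, -2.4]
finger_gap: 28.0
finger_force: 58.0
clock: 18.1
eef_pos: [540.2, 170.0, 87.4]
eef_rot: [-3.141, 0.001, 0.389]
wrist_force: [-0.1, 0.1, -1.5]
finger_gap: 28.1
finger_force: 58.0
```

```bash
python3 -m inch '[{"gripper":0,"dx":0,"dy":0,"dz":-0.001,"wx":0,"wy":0,"wz":0},{"gripper":0,"dx":0,"dy":0,"dz":-0.002,"wx":0,"wy":0,"wz":0},{"gripper":0,"dx":0,"dy":0,"dz":-0.003,"wx":0,"wy":0,"wz":0},{"gripper":0,"dx":0,"dy":0,"dz":-0.003,"wx":0,"wy":0,"wz":0},{"gripper":0,"dx":0,"dy":0,"dz":-0.003,"wx":0,"wy":0,"wz":0}]'
```

```text
clock: 18.52
eef_pos: [540.6, 170.1, 85.3]
eef_rot: [3.142, -0.0, 0.389]
wrist_force: [0.8, -0.1, -2.3]
finger_gap: 28.0
finger_force: 58.0
```

```bash
python3 -m inch '[{"gripper":0,"dx":0,"dy":0,"dz":-0.0005,"wx":0,"wy":0,"wz":0},{"gripper":0,"dx":0,"dy":0,"dz":-0.0007,"wx":0,"wy":0,"wz":0},{"gripper":0,"dx":0,"dy":0,"dz":-0.0007,"wx":0,"wy":0,"wz":0},{"gripper":0,"dx":0,"dy":0,"dz":-0.0007,"wx":0,"wy":0,"wz":0},{"gripper":0,"dx":0,"dy":0,"dz":-0.0007,"wx":0,"wy":0,"wz":0}]'
```

```text
clock: 18.93
eef_pos: [540.5, 170.0, 84.5]
eef_rot: [-3.142, -0.0, 0.389]
wrist_force: [0.2, -0.2, -2.6]
finger_gap: 27.8
finger_force: 58.0
```

```bash
python3 -m inch '[{"gripper":0,"dx":0,"dy":0,"dz":-0.0005,"wx":0,"wy":0,"wz":0},{"gripper":0,"dx":0,"dy":0,"dz":-0.0007,"wx":0,"wy":0,"wz":0},{"gripper":0,"dx":0,"dy":0,"dz":-0.0007,"wx":0,"wy":0,"wz":0},{"gripper":0,"dx":0,"dy":0,"dz":-0.0007,"wx":0,"wy":0,"wz":0},{"gripper":0,"dx":0,"dy":0,"dz":-0.0007,"wx":0,"wy":0,"wz":0}]'
```

```text
clock: 19.35
eef_pos: [540.6, 170.1, 83.9]
eef_rot: [3.142, -0.0, 0.389]
wrist_force: [-0.1, 1.1, 1.5]
finger_gap: 27.8
finger_force: 58.0
```

```bash
python3 -m inch '[{"gripper":0,"dx":0,"dy":0,"dz":-0.0003,"wx":0,"wy":0,"wz":0},{"gripper":0,"dx":0,"dy":0,"dz":-0.0003,"wx":0,"wy":0,"wz":0},{"gripper":0,"dx":0,"dy":0,"dz":-0.0003,"wx":0,"wy":0,"wz":0},{"gripper":0,"dx":0,"dy":0,"dz":-0.0003,"wx":0,"wy":0,"wz":0},{"gripper":0,"dx":0,"dy":0,"dz":-0.0003,"wx":0,"wy":0,"wz":0}]'
```

```text
clock: 19.77
eef_pos: [540.7, 170.2, 83.8]
eef_rot: [-3.142, -0.001, 0.389]
wrist_force: [-1.0, 0.5, 5.2]
finger_gap: 28.2
finger_force: 58.0
```

The collar rests on the holder. Relaxing, releasing and rising.

```bash
python3 -m inch '[{"gripper":0,"dx":0,"dy":0,"dz":0.0003,"wx":0,"wy":0,"wz":0},{"gripper":0,"dx":0,"dy":0,"dz":0.0004,"wx":0,"wy":0,"wz":0},{"gripper":0.3,"dx":0,"dy":0,"dz":0.0004,"wx":0,"wy":0,"wz":0},{"gripper":0.4,"dx":0,"dy":0,"dz":0.0004,"wx":0,"wy":0,"wz":0},{"gripper":0.5,"dx":0,"dy":0,"dz":0.0004,"wx":0,"wy":0,"wz":0}]' 10
python3 -m inch '[{"gripper":0.8,"dx":0,"dy":0,"dz":0,"wx":0,"wy":0,"wz":0},{"gripper":0.8,"dx":0,"dy":0,"dz":0,"wx":0,"wy":0,"wz":0},{"gripper":0.8,"dx":0,"dy":0,"dz":0,"wx":0,"wy":0,"wz":0},{"gripper":0.8,"dx":0,"dy":0,"dz":0,"wx":0,"wy":0,"wz":0},{"gripper":0.8,"dx":0,"dy":0,"dz":0,"wx":0,"wy":0,"wz":0}]'
```

```text
clock: 20.18
eef_pos: [540.5, 170.0, 83.7]
eef_rot: [3.142, 0.0, 0.389]
wrist_force: [0.2, 0.9, -0.8]
finger_gap: 39.8
finger_force: 0.0
clock: 20.6
eef_pos: [540.5, 170.1, 83.9]
eef_rot: [-3.142, -0.0, 0.389]
wrist_force: [-0.4, 0.6, 0.2]
finger_gap: 72.5
finger_force: 0.0
```

```bash
python3 -m inch '[{"gripper":0.8,"dx":0,"dy":0,"dz":0.01,"wx":0,"wy":0,"wz":0},{"gripper":0.8,"dx":0,"dy":0,"dz":0.03,"wx":0,"wy":0,"wz":0},{"gripper":0.8,"dx":0,"dy":0,"dz":0.06,"wx":0,"wy":0,"wz":0},{"gripper":0.8,"dx":0,"dy":0,"dz":0.09,"wx":0,"wy":0,"wz":0},{"gripper":0.8,"dx":0,"dy":0,"dz":0.12,"wx":0,"wy":0,"wz":0}]'
python3 -m inch '[{"gripper":0.8,"dx":0,"dy":0,"dz":0.02,"wx":0,"wy":0,"wz":0},{"gripper":0.8,"dx":0,"dy":0,"dz":0.02,"wx":0,"wy":0,"wz":0},{"gripper":0.8,"dx":0,"dy":0,"dz":0.02,"wx":0,"wy":0,"wz":0},{"gripper":0.8,"dx":0,"dy":0,"dz":0.02,"wx":0,"wy":0,"wz":0},{"gripper":0.8,"dx":0,"dy":0,"dz":0.02,"wx":0,"wy":0,"wz":0}]'
python3 - <<'E'
from h import *
q=manip.camera("side");t=manip.camera("top")
f=lambda im,x,y,w=50,h=75:cv2.resize(im[y-h:y+h,x-w:x+w],(400,600),interpolation=cv2.INTER_CUBIC)
cv2.imwrite("pics/end.png",np.hstack([f(t,342,283),f(q,262,245)]))
E
```

```text
clock: 21.02
eef_pos: [540.2, 170.0, 206.1]
eef_rot: [3.142, -0.0, 0.389]
wrist_force: [0.6, 0.2, 0.2]
finger_gap: 75.3
finger_force: 0.0
clock: 21.43
eef_pos: [540.0, 169.9, 222.7]
eef_rot: [-3.141, 0.002, 0.389]
wrist_force: [-0.4, 0.3, -0.7]
finger_gap: 75.3
finger_force: 0.0
```

View pics/end.png

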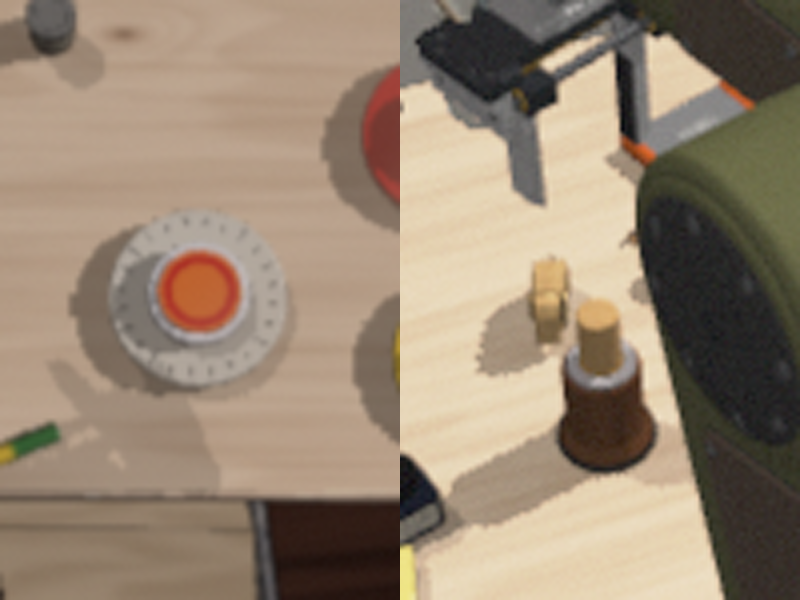

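The tool stands upright in its holder at crop (600,340), the cap is home at (199,291), and the gripper is clear. Handing in.

```bash
python3 -c "from cell import manip; print(manip.sign_off())"
```

```text
the job is handed in; nothing more can be done
None
```

The cap snapped home onto its hard stop and was held there at about 22 N for roughly a second; the tool is back in its holder and released, and the job was handed in at about 21.5 s.

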